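Hold the splitter guard open for a knife check

TASK

The knife of the leather splitter is about to be checked. First, with the guard still shut, run the feed roll down clear of the knife: turn the setting knob until its pointer stands at the zero mark of the dial and leave it there. Then lift the spring-closed guard by its bar and hold it open at 60 degrees from its shut position; finish while still holding it there in the gripper, because it falls shut when let go, and leave the things lying round the machine where they are.

Things in the scene. Friction and masses are not known exactly. Their poses are not given: they have to be found in the camera images.
- splitter: Dark green cast machine fixed on the bench. Origin on the bench; x to its back, y left. Base x -125..125, y -230..135, top z 24 mm. Feed table under the guard bar: top z 62 mm (edge guides to 72). Cheeks beside the guard at y +-96..114, top z 111 (bosses at the hinge to 123); angle plate (r 42, a mark every 10 degrees) outside the left cheek, round the hinge.
- knob_grip (a point): Grip point on the knob's vertical axis, on the right pillar: splitter x -20, y -185, z 122.5 mm. Black bar 44 long, 14 wide, its top 10 mm above this point, on a round skirt (radius 22), top 22 mm below it, over a dial ring (radius 39). The point turns with the knob, x along the bar; the pointer (white line, black nose) is at its -x. Zero mark: the one long thick line, at the machine's front (-x).
- setting_knob (a joint): Knob angle in rad: 0 = pointer at the zero mark, growing clockwise seen from above (limits -0.5, 2.4; a mark every 15 degrees). Starts at 0.6 to 1.3, so turn it counter-clockwise. Light friction, 0.06 N m; it stays where it is left. The feed roll under the knife sinks 4 mm per rad on the way to zero.
- guard_bar (a point): Centre of the guard's lifting bar: round, black sleeve, 14 mm diameter, along the splitter's y, 104 mm free between its arms, 37 mm clear gap to the guard's front edge. Guard shut: splitter x -70, y 0, z 114 mm, 52 mm over the feed table. It moves with the guard on an arc about the hinge axis.
- guard_hinge (a point): Middle of the guard's hinge axis, fixed: splitter x 95, y 0, z 106 mm; the axis runs along the splitter's y. With the guard shut the bar is 165 mm in front of it and 8 mm higher.
- guard (a joint): Opening angle in rad: 0 shut (window level), growing as the bar goes up and back; 1.047 is 60 degrees; limit 1.75. The guard is a flat grey frame with a clear window, 120 x 178 mm. Its weight and a spring press it shut, 2 to 4 N at the bar; let go, it falls shut.
- sanding_block_mid (a point): Centre of a loose cork-coloured sanding block, 49x86x26 mm, lying left of the machine: a bystander.
- bulldog_clip_a_mid (a point): Centre of a loose black bulldog clip, 38x32x14 mm, lying left of the machine: a bystander.
- beeswax_mid (a point): Centre of a loose cake of wax, 34x50x20 mm, lying right of the machine near the knob pillar: a bystander.
- bone_folder_mid (a point): Centre of a loose flat bone folder, 18x120x7 mm, lying in front of the machine: a bystander.

How it is judged:
By the outcome, as a careful person would: the job done as asked, in the order asked, and still so for the second after the job is handed in, while the arm keeps its last pose, push and grip.
It also fails if it takes over 51 s, if anything falls off the work surface, if the arm or the gripper's body presses on something with over 40 N, if the wrist force passes 120 N, or if a joint passes its speed limit or range.

ROBOT

A 6-joint arm with a two-finger parallel gripper is mounted at the origin on a cart in front of the work surface, level with it; the furniture and walls round the work are solid. World frame = base frame: x ahead of the robot, y to its left, z up, the work surface at z = 0. Lengths are in m, angles in rad, forces in N, time in s.
With the tool pointing down it reaches from about 0.325 to 0.775 m from the base axis. Payload 5.5 kg.
Tool frame: the origin (TCP) lies midway between the tips of the shut fingers; the grasp point (between the pads) lies 19 mm behind it; z points along the fingers, y is the direction in which the jaws open and shut (so a half turn about z gives the same grasp; the last joint's range is limited). The gripper opens to 85 mm and grips with 20 to 120 N. Pads are 22 mm wide; open, the fingers measure 114 mm over their backs; the gripper's body (76 mm by 85 mm) begins 54 mm behind the grasp point. The pads swing forward as they close: fully open they stand 13 mm farther back than shut.
Start: joints at [1.054, 0.091, 1.231, -0, 1.82, -0.057], TCP at [0.266, 0.538, 0.231] pointing down, gripper open.
Joint ranges: [-2.87, 2.87], [-0.86, 2.18], [0.17, 2.46], [-1.51, 4.65], [0.06, 2.69], [-2.65, 2.65]. Speed limits (rad/s): [2.57, 2.57, 3.01, 3.14, 3.14, 3.14].

INTERFACE

Orientations are given as a 3x3 rotation matrix whose columns are the frame's x, y, z axes.
In Python, from cell import robot gives the robot as it stands. The module is installed in compiled form; this text tells all that it offers.
- The arm moves only by the tool apply_moves, never from a script. Its argument "rows" is a list of rows, each an object with "xyz": the shift along the world's x, y, z in cm, a list of three; "turn": the turn, a rotation vector about the world's x, y, z in rad, a list of three. A call has 1 to 20 rows; each row is the pose to reach, as a shift and turn from the pose commanded when the call began; what a row does not reach only later rows make up. A row lasts 1/12 s, in which the tool goes at most 41.7 mm and 7.16 degrees, less where a joint would pass 70% of its speed; a pose out of reach is approached as far as the arm can. A call with a gripper value outside its range is refused whole. "grip" is the closure, from -1 (fully open) to 1 (shut), so that 0 is half open, set as the call begins (left out, the last holds). The fingers move at their own pace and stop on an object; the grip force is fixed at half the most. Time passes only in rows, so rows that repeat a pose let the fingers close. It gives the time, the measured TCP pose, the force and the opening at its end, in the units of the state.
- robot.get_obs(): the state, without advancing time (a new reading comes with each control period).
- robot.read_camera(name): name is "side" or "top"; returns the picture (480x640x3 uint8, red, green, blue); there is no depth.
- robot.calibration(name): a dict with "intrinsics" (3x3 intrinsics, pixels), "dist" ([k1, k2, p1, p2, k3] as OpenCV has them; the pictures are not rectified), "origin" and "orientation" of the camera in the world. Camera axes: x right, y down, z forward; pixel columns grow to the right and rows downward; lengths in m; the calibration is good to about 2 mm. A picture is of the moment at which its call begins. calibration takes no time and is no camera call.
- robot.hand_in(): hands the job in, once; it reports no verdict.
The state is a dict: "time": time; "joint_positions": joint angles; "qvel": joint speeds; "joint_efforts": joint torques, N m; "ee_pos": TCP position; "eef_rot": TCP orientation; "wrist_force": force on the tool from outside, world axes, zero at the start; "torque": the same for the moment, N m; "finger_gap": finger opening in m.
Only numpy, scipy, OpenCV 4.12 (cv2) and the standard library are available. Lean on these libraries where they do the work, as an engineer would, in place of code of your own. Each camera call takes 0.05 s, during which the arm holds its last target.

## Working session

There is one attempt and no reset: what is moved stays moved. The work goes in short steps, Python scripts to look and compute and a tool call to move; the robot and the scene stay as the last step left them, time stands still between calls to the robot, and variables do not carry over. Pictures are saved under pics/ and viewed, and the job is handed in when it is done.

Besides the shell and the picture viewer there is one more tool, called as name([rows], argument=value, ...), one row to a line, values as JSON. apply_moves: Moves the arm, as the interface text tells. Its arguments: {"type":"object","properties":{"rows":{"type":"array","items":{"type":"object","properties":{"xyz":{"type":"array","items":{"type":"number"}},"turn":{"type":"array","items":{"type":"number"}}}}},"grip":{"type":"number"}},"required":["rows"]}

```bash
mkdir -p pics
python3 - <<'E'
from cell import robot
import cv2
for n in("top","side"):
    cv2.imwrite(f"pics/{n}0.png",robot.read_camera(n)[:,:,::-1])
    c=robot.calibration(n);print(n,c)
o=robot.get_obs();print(o)
E
```

```text
top {'intrinsics': array([[621.20903539,   0.        , 327.52391821],
       [  0.        , 621.20903539, 237.69291602],
       [  0.        ,   0.        ,   1.        ]]), 'dist': array([0.0200819, 0.       , 0.       , 0.       , 0.       ]), 'origin': array([0.28603355, 0.02795139, 1.27614303]), 'orientation': array([[-0.00242829, -0.97349897,  0.22867851],
       [-0.9999892 ,  0.00145749, -0.00441408],
       [ 0.0039638 , -0.22868676, -0.97349199]])}
side {'intrinsics': array([[559.60420345,   0.        , 321.24937504],
       [  0.        , 559.60420345, 237.97421071],
       [  0.        ,   0.        ,   1.        ]]), 'dist': array([-0.05628311,  0.        ,  0.        ,  0.        ,  0.        ]), 'origin': array([ 0.43967365, -0.91904858,  0.94844584]), 'orientation': array([[ 0.98871559, -0.11480088,  0.09624056],
       [-0.14848729, -0.6660068 ,  0.73101742],
       [-0.01982457, -0.73705882, -0.67553777]])}
{'time': 0.1, 'joint_positions': array([ 1.05431866e+00,  9.18059166e-02,  1.23178106e+00,  9.82787854e-06,
        1.81980118e+00, -5.66939222e-02]), 'qvel': array([ 0.00015282, -0.00132201, -0.00164434,  0.00054407, -0.0008264 ,
       -0.00017339]), 'joint_efforts': array([ 2.89654454e-03, -4.60216141e+01, -4.19217718e+01, -5.60360616e-05,
        1.06725097e-02, -3.67602738e-06]), 'ee_pos': array([0.26612151, 0.53746861, 0.23024175]), 'eef_rot': array([[-8.96149504e-01,  4.43751356e-01, -8.94940766e-04],
       [ 4.43752245e-01,  8.96148159e-01, -1.55660562e-03],
       [ 1.11253664e-04, -1.79208333e-03, -9.99998388e-01]]), 'wrist_force': array([ 0.78391385, -0.49193288, -0.07092216]), 'torque': array([ 0.00867913, -0.04863239,  0.00615461]), 'finger_gap': 0.08547904590431016}
```

View pics/top0.png

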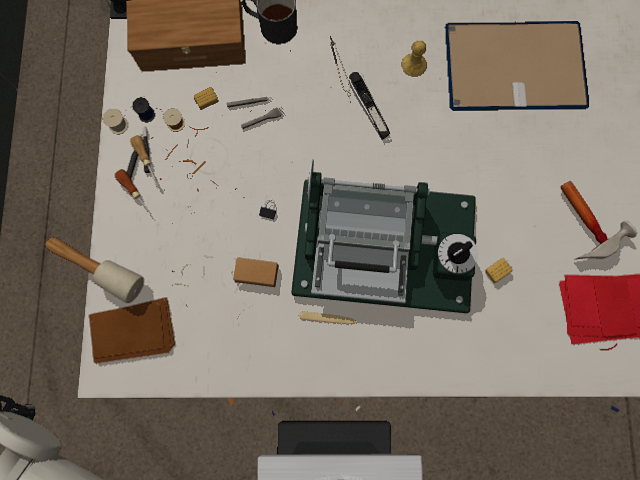

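View pics/side0.png

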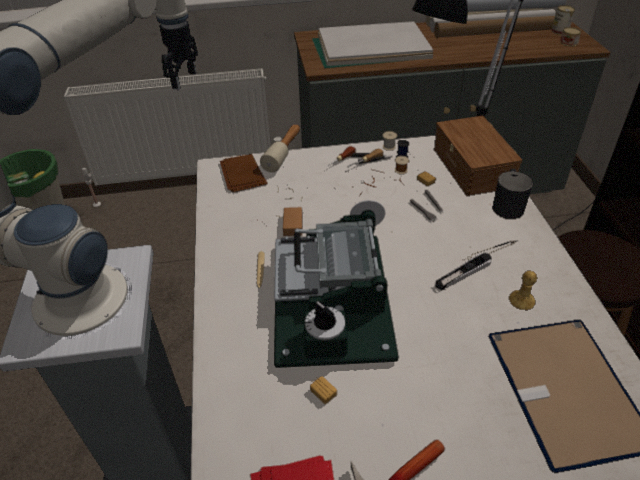

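The splitter sits around top (385,245) and side (330,290), its back facing away from the robot. The knob is at top (458,252) and the bar at top (362,266). I'll zoom in on both.

Run:
```python
import cv2
a=cv2.imread("pics/top0.png")[165:330,280:500];cv2.imwrite("pics/top0z.png",cv2.resize(a,None,fx=3.6,fy=3.6,interpolation=cv2.INTER_CUBIC))
a=cv2.imread("pics/top0.png")[225:285,425:505];cv2.imwrite("pics/top0k.png",cv2.resize(a,None,fx=10,fy=10,interpolation=cv2.INTER_CUBIC))
a=cv2.imread("pics/side0.png")[205:370,260:410];cv2.imwrite("pics/side0z.png",cv2.resize(a,None,fx=3.6,fy=3.6,interpolation=cv2.INTER_CUBIC))
```

```text
(no output)
```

View pics/top0z.png

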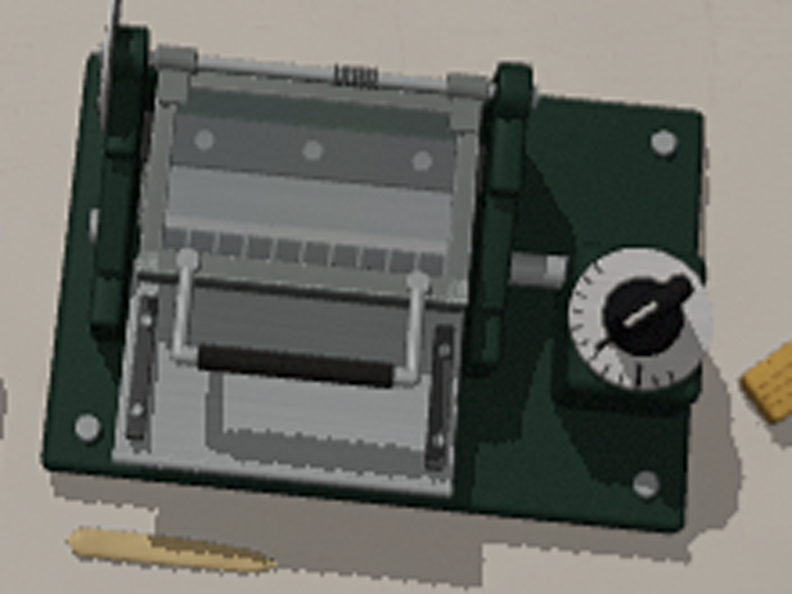

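View pics/top0k.png

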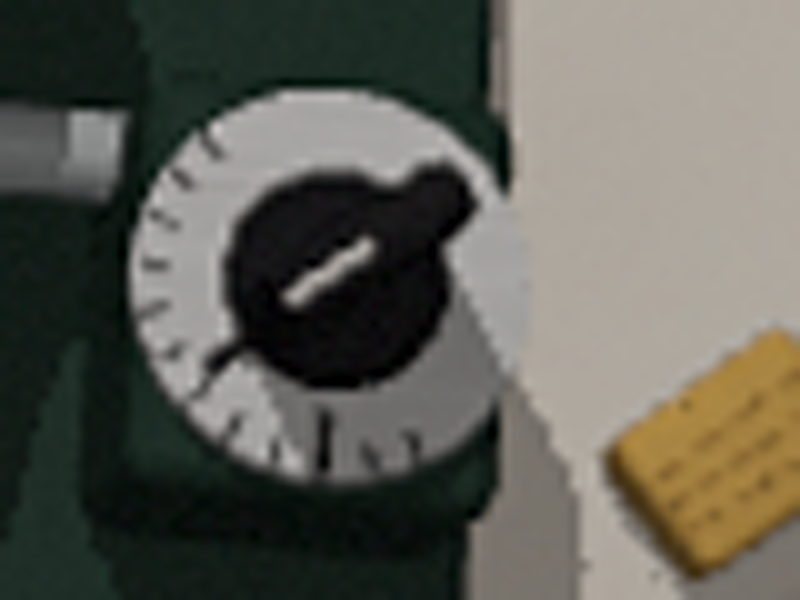

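View pics/side0z.png

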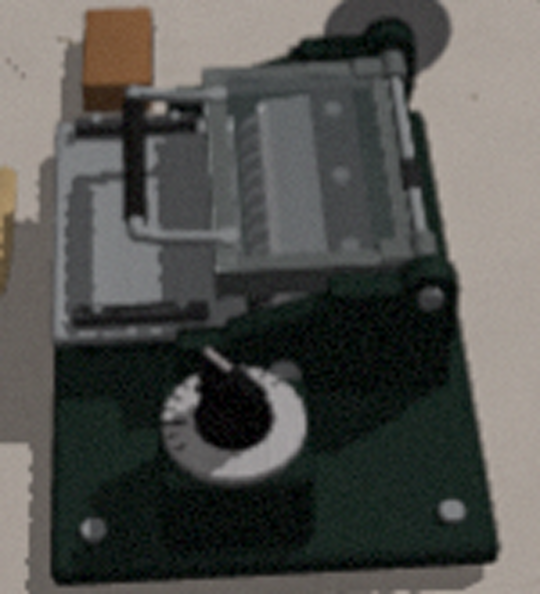

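```bash
cat > h.py <<'E'
import numpy as np,cv2
from cell import robot
def ray(n,px):
    c=robot.calibration(n)
    p=cv2.undistortPoints(np.array([[px]],float),c["intrinsics"],np.array(c["dist"]))[0,0]
    d=np.array(c["orientation"])@np.array([p[0],p[1],1]);return np.array(c["origin"]),d/np.linalg.norm(d)
def plane(n,px,z):
    o,d=ray(n,px);return o+d*(z-o[2])/d[2]
def tri(a,b):
    (o1,d1),(o2,d2)=ray("top",a),ray("side",b)
    s=np.linalg.lstsq(np.c_[d1,-d2],o2-o1,rcond=None)[0]
    p,q=o1+s[0]*d1,o2+s[1]*d2;return (p+q)/2,np.linalg.norm(p-q)
def proj(n,P):
    c=robot.calibration(n);R=np.array(c["orientation"]).T
    return cv2.projectPoints(np.array(P,float).reshape(-1,3),cv2.Rodrigues(R)[0],-R@c["origin"],c["intrinsics"],np.array(c["dist"]))[0][:,0]
E
python3 - <<'E'
from h import *
np.set_printoptions(precision=4,suppress=True)
t=lambda x,y:(x/3.6+280,y/3.6+165); s=lambda x,y:(x/3.6+260,y/3.6+205)
L=tri(t(198,358),s(133,98));R=tri(t(393,375),s(135,215));print("bar",L,R,np.linalg.norm(L[0]-R[0]))
for n,f,pts in(("top",t,[(198,358),(393,375)]),("side",s,[(133,98),(135,215)])):
    P=[plane(n,f(*p),.114) for p in pts];print(n,P,"len",np.linalg.norm(P[0]-P[1]))
    d=P[1]-P[0]; print("yaw",np.arctan2(d[0],-d[1]))
# base corners, z=24 / bolts
for n,f,pts in(("top",t,[(703,115),(663,142),(645,484),(87,428)]),("side",s,[(92,528),(453,510)])):
    for p in pts: print(n,p,plane(n,f(*p),.024))
# dial ellipse
k=lambda x,y:(x/10+425,y/10+225)
print("dial",plane("top",k(329,287),.095), plane("side",s(234,424),.095))
E
```

```text
bar (array([0.5069, 0.0087, 0.1168]), np.float64(0.0013802380474258035)) (array([ 0.4967, -0.0938,  0.118 ]), np.float64(2.1955754078797844e-05)) 0.10303679634794434
top [array([0.5067, 0.0086, 0.114 ]), array([ 0.4974, -0.0943,  0.114 ])] len 0.103258034874729
yaw -0.09002077321324246
side [array([0.5078, 0.012 , 0.114 ]), array([ 0.497 , -0.0898,  0.114 ])] len 0.1023910537643935
yaw -0.10568849499602205
top (703, 115) [ 0.6677 -0.2886  0.024 ]
top (663, 142) [ 0.6513 -0.2644  0.024 ]
top (645, 484) [ 0.4515 -0.2437  0.024 ]
top (87, 428) [0.4837 0.07   0.024 ]
side (92, 528) [ 0.4505 -0.2408  0.024 ]
side (453, 510) [ 0.6516 -0.2617  0.024 ]
dial [ 0.5312 -0.2304  0.095 ] [ 0.5323 -0.2374  0.095 ]
```

Run:
```python
from h import *
np.set_printoptions(precision=4,suppress=True)
k=lambda x,y:(x/10+425,y/10+225)
yaw=-.102
A=plane("top",k(290,298),.1325);B=plane("top",k(370,243),.1325);print(A,B,np.linalg.norm(A-B))
d=A-B; ang=np.arctan2(d[1],d[0]); print("line dir world",ang,"knob",((yaw+np.pi)-ang+np.pi)%(2*np.pi)-np.pi)
c=np.array([.532,-.231])
for p in[(322,440),(215,360),(205,385)]:
    q=plane("top",k(*p),.091)[:2]-c; a=np.arctan2(q[1],q[0]); print(p,np.linalg.norm(q),((yaw+np.pi)-a+np.pi)%(2*np.pi)-np.pi)
s=lambda x,y:(x/3.6+260,y/3.6+205)
A=plane("side",s(203,348),.1325);B=plane("side",s(228,369),.1325);d=A-B;ang=np.arctan2(d[1],d[0]);print(A,B,np.linalg.norm(A-B),((yaw+np.pi)-ang+np.pi)%(2*np.pi)-np.pi)
```

```text
[ 0.5213 -0.2148  0.1325] [ 0.5319 -0.2304  0.1325] 0.018804626623653942
line dir world 2.1662258467366438 knob 0.8733668068531495
(322, 440) 0.030338448517130048 -0.01664719031062445
(215, 360) 0.026777219300237215 0.899848195709847
(205, 385) 0.03140757585411943 0.8044777747091945
[ 0.5198 -0.2136  0.1325] [ 0.5308 -0.2303  0.1325] 0.01994465091116535 0.8874571735854682
```

The knob reads about 0.88 rad and its axis is near (0.532, -0.231). Bar centre is about (0.502, -0.041) and machine yaw about -0.102. First I'll move above the knob.

apply_moves([
  {"xyz": [26.6, -76.8, 0], "turn": [0, 0, -0.52]},
  {"xyz": [26.6, -76.8, 0], "turn": [0, 0, -0.52]},
  {"xyz": [26.6, -76.8, 0], "turn": [0, 0, -0.52]},
  {"xyz": [26.6, -76.8, 0], "turn": [0, 0, -0.52]},
  {"xyz": [26.6, -76.8, 0], "turn": [0, 0, -0.52]},
  {"xyz": [26.6, -76.8, 0], "turn": [0, 0, -0.52]},
  {"xyz": [26.6, -76.8, 0], "turn": [0, 0, -0.52]},
  {"xyz": [26.6, -76.8, 0], "turn": [0, 0, -0.52]},
  {"xyz": [26.6, -76.8, 0], "turn": [0, 0, -0.52]},
  {"xyz": [26.6, -76.8, 0], "turn": [0, 0, -0.52]},
  {"xyz": [26.6, -76.8, 0], "turn": [0, 0, -0.52]},
  {"xyz": [26.6, -76.8, 0], "turn": [0, 0, -0.52]},
  {"xyz": [26.6, -76.8, 0], "turn": [0, 0, -0.52]},
  {"xyz": [26.6, -76.8, 0], "turn": [0, 0, -0.52]},
  {"xyz": [26.6, -76.8, 0], "turn": [0, 0, -0.52]},
  {"xyz": [26.6, -76.8, 0], "turn": [0, 0, -0.52]},
  {"xyz": [26.6, -76.8, 0], "turn": [0, 0, -0.52]},
  {"xyz": [26.6, -76.8, 0], "turn": [0, 0, -0.52]},
  {"xyz": [26.6, -76.8, 0], "turn": [0, 0, -0.52]},
  {"xyz": [26.6, -76.8, 0], "turn": [0, 0, -0.52]},
], grip=0)

```text
time: 1.77
ee_pos: [0.5323, -0.2345, 0.2296]
eef_rot: [[-0.555, 0.832, -0.002], [0.832, 0.555, -0.0], [0.001, -0.002, -1.0]]
wrist_force: [0.7, 0.0, 0.4]
finger_gap: 0.0429
```

apply_moves([
  {"xyz": [0, 0, -3]},
  {"xyz": [0, 0, -6]},
  {"xyz": [0, 0, -7.5]},
  {"xyz": [0, 0, -7.5]},
  {"xyz": [0, 0, -7.5]},
])

```text
schema error: expected keys xyz, turn
```

Run:
```python
from h import *
a=robot.read_camera("side")[:,:,::-1].copy();b=robot.read_camera("top")[:,:,::-1].copy()
o=robot.get_obs();print(o["time"],o["ee_pos"])
A=cv2.resize(a[250:390,240:400],None,fx=4,fy=4,interpolation=2);B=cv2.resize(b[205:305,395:515],None,fx=4,fy=4,interpolation=2)
im=np.zeros((560,800,3),np.uint8);im[:560,:400]=cv2.resize(a[270:354,290:350],(400,560),interpolation=2);im[:560,400:]=cv2.resize(b[210:294,425:485],(400,560),interpolation=2)
cv2.imwrite("pics/k1.png",im)
```

```text
1.8667 [ 0.53210604 -0.23358424  0.22909826]
```

View pics/k1.png

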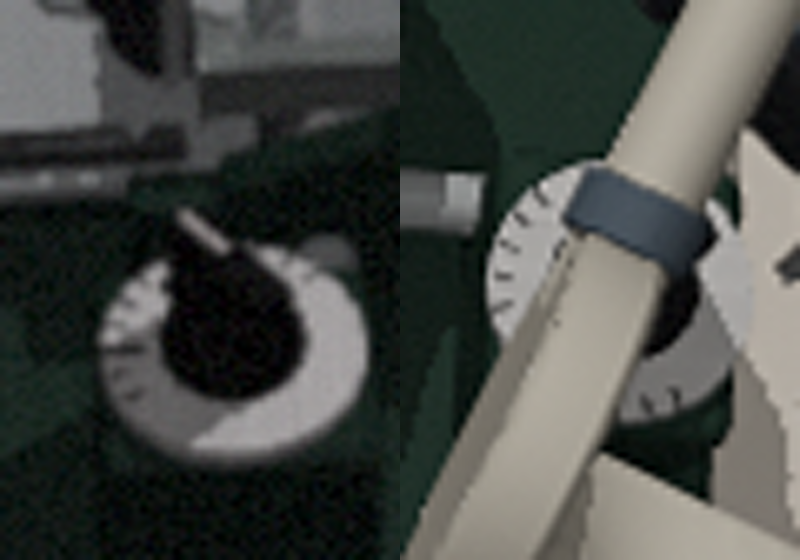

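The move was refused because every row needs a turn. The side view shows the pointer unchanged at about (317,305) in full-image pixels, and the arm hides the knob from the top camera. I'll descend to just above the knob.

apply_moves([
  {"xyz": [0, 0, -3], "turn": [0, 0, 0]},
  {"xyz": [0, 0, -6], "turn": [0, 0, 0]},
  {"xyz": [0, 0, -7.5], "turn": [0, 0, 0]},
  {"xyz": [0, 0, -7.5], "turn": [0, 0, 0]},
  {"xyz": [0, 0, -7.5], "turn": [0, 0, 0]},
])

```text
time: 2.28
ee_pos: [0.5317, -0.2291, 0.1556]
eef_rot: [[-0.558, 0.83, -0.002], [0.83, 0.558, 0.001], [0.002, -0.001, -1.0]]
wrist_force: [0.1, -0.4, 1.0]
finger_gap: 0.0427
```

Run:
```python
from h import *
a=robot.read_camera("side")[:,:,::-1].copy()
o=robot.get_obs();print(o["time"],o["ee_pos"])
cv2.imwrite("pics/k2.png",cv2.resize(a[240:360,260:410],None,fx=5,fy=5,interpolation=2))
```

```text
2.3333 [ 0.53243035 -0.22957403  0.1573658 ]
```

View pics/k2.png

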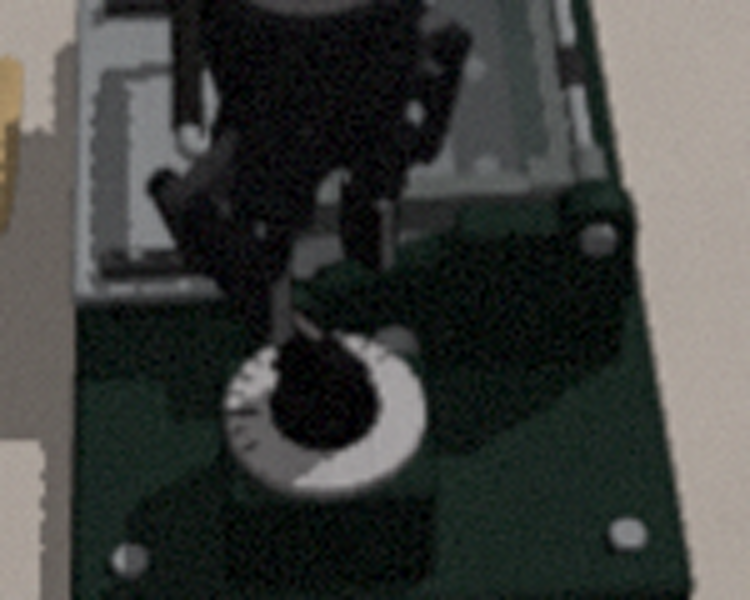

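The open fingers stand over the knob bar, tips near full-image (318,300) and (337,292). I'll go down slowly.

apply_moves([
  {"xyz": [0, -0.1, -2], "turn": [0, 0, 0]},
  {"xyz": [0, -0.1, -3.5], "turn": [0, 0, 0]},
  {"xyz": [0, -0.1, -4.5], "turn": [0, 0, 0]},
  {"xyz": [0, -0.1, -4.8], "turn": [0, 0, 0]},
  {"xyz": [0, -0.1, -4.8], "turn": [0, 0, 0]},
  {"xyz": [0, -0.1, -4.8], "turn": [0, 0, 0]},
])

```text
time: 2.83
ee_pos: [0.5328, -0.2314, 0.1097]
eef_rot: [[-0.557, 0.83, 0.002], [0.83, 0.557, -0.001], [-0.002, 0.001, -1.0]]
wrist_force: [0.7, 0.3, 1.2]
finger_gap: 0.0426
```

apply_moves([
  {"xyz": [0, 0, 0], "turn": [0, 0, 0]},
  {"xyz": [0, 0, 0], "turn": [0, 0, 0]},
  {"xyz": [0, 0, 0], "turn": [0, 0, 0]},
  {"xyz": [0, 0, 0], "turn": [0, 0, 0]},
  {"xyz": [0, 0, 0], "turn": [0, 0, 0]},
  {"xyz": [0, 0, 0], "turn": [0, 0, 0]},
  {"xyz": [0, 0, 0], "turn": [0, 0, 0]},
  {"xyz": [0, 0, 0], "turn": [0, 0, 0]},
], grip=1)

```text
time: 3.5
ee_pos: [0.5329, -0.2314, 0.1097]
eef_rot: [[-0.557, 0.83, 0.002], [0.83, 0.557, -0.001], [-0.002, 0.001, -1.0]]
wrist_force: [1.5, 0.1, 5.6]
finger_gap: 0.0127
```

Gripped, with low force. Turn 0.88 CCW.

apply_moves([
  {"xyz": [0, 0, 0], "turn": [0, 0, 0.1]},
  {"xyz": [0, 0, 0], "turn": [0, 0, 0.2]},
  {"xyz": [0, 0, 0], "turn": [0, 0, 0.3]},
  {"xyz": [0, 0, 0], "turn": [0, 0, 0.4]},
  {"xyz": [0, 0, 0], "turn": [0, 0, 0.5]},
  {"xyz": [0, 0, 0], "turn": [0, 0, 0.6]},
  {"xyz": [0, 0, 0], "turn": [0, 0, 0.7]},
  {"xyz": [0, 0, 0], "turn": [0, 0, 0.8]},
  {"xyz": [0, 0, 0], "turn": [0, 0, 0.88]},
  {"xyz": [0, 0, 0], "turn": [0, 0, 0.88]},
  {"xyz": [0, 0, 0], "turn": [0, 0, 0.88]},
  {"xyz": [0, 0, 0], "turn": [0, 0, 0.88]},
])

```text
time: 4.5
ee_pos: [0.533, -0.2313, 0.1097]
eef_rot: [[-0.995, 0.099, 0.002], [0.099, 0.995, -0.001], [-0.002, -0.0, -1.0]]
wrist_force: [0.6, 1.5, 5.2]
finger_gap: 0.0132
```

Run:
```python
from h import *
a=robot.read_camera("side")[:,:,::-1].copy()
o=robot.get_obs();print(o["time"],o["ee_pos"],o["wrist_force"],o["torque"])
cv2.imwrite("pics/k3.png",cv2.resize(a[240:360,260:410],None,fx=5,fy=5,interpolation=2))
```

```text
4.55 [ 0.53297407 -0.23134157  0.10966551] [0.71959947 1.2470804  5.66343564] [ 0.18893932 -0.10213366  0.03919069]
```

View pics/k3.png

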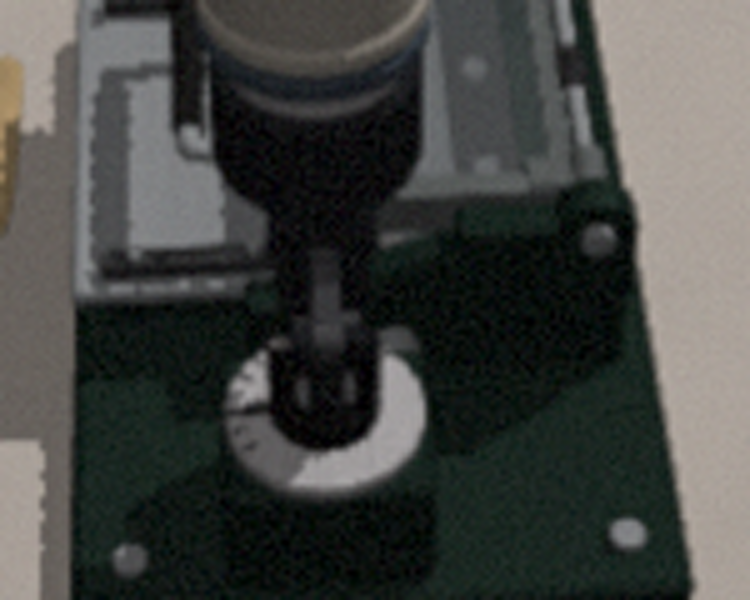

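The nose points at the long zero mark, near full-image (308,322). Release, rise, and move over above the guard bar, turning the jaws across it.

apply_moves([
  {"xyz": [0, 0, 0], "turn": [0, 0, 0]},
  {"xyz": [0, 0, 0], "turn": [0, 0, 0]},
  {"xyz": [0, 0, 0], "turn": [0, 0, 0]},
  {"xyz": [0, 0, 0], "turn": [0, 0, 0]},
  {"xyz": [0, 0, 1], "turn": [0, 0, 0]},
  {"xyz": [0, 0, 3], "turn": [0, 0, 0]},
  {"xyz": [0, 0, 6], "turn": [0, 0, 0]},
  {"xyz": [0, 0, 9], "turn": [0, 0, 0]},
  {"xyz": [0, 0, 10], "turn": [0, 0, 0]},
], grip=0)

```text
time: 5.3
ee_pos: [0.5333, -0.2319, 0.2145]
eef_rot: [[-0.995, 0.1, 0.007], [0.1, 0.995, -0.003], [-0.007, -0.003, -1.0]]
wrist_force: [0.4, -0.5, 1.3]
finger_gap: 0.0427
```

apply_moves([
  {"xyz": [-1, 4, 0], "turn": [0, 0, -0.12]},
  {"xyz": [-2, 8, 0], "turn": [0, 0, -0.24]},
  {"xyz": [-3, 12, 0], "turn": [0, 0, -0.36]},
  {"xyz": [-3, 15, 0], "turn": [0, 0, -0.48]},
  {"xyz": [-3, 19, 0], "turn": [0, 0, -0.6]},
  {"xyz": [-3, 19, 0], "turn": [0, 0, -0.72]},
  {"xyz": [-3, 19, 0], "turn": [0, 0, -0.84]},
  {"xyz": [-3, 19, 0], "turn": [0, 0, -0.96]},
  {"xyz": [-3, 19, 0], "turn": [0, 0, -1.08]},
  {"xyz": [-3, 19, 0], "turn": [0, 0, -1.2]},
  {"xyz": [-3, 19, 0], "turn": [0, 0, -1.32]},
  {"xyz": [-3, 19, 0], "turn": [0, 0, -1.44]},
  {"xyz": [-3, 19, 0], "turn": [0, 0, -1.57]},
  {"xyz": [-3, 19, 0], "turn": [0, 0, -1.57]},
  {"xyz": [-3, 19, 0], "turn": [0, 0, -1.57]},
  {"xyz": [-3, 19, 0], "turn": [0, 0, -1.57]},
])

```text
time: 6.63
ee_pos: [0.5022, -0.0413, 0.2083]
eef_rot: [[0.095, 0.995, -0.0], [0.995, -0.095, -0.0], [-0.0, -0.0, -1.0]]
wrist_force: [-0.1, -0.3, 0.5]
finger_gap: 0.0424
```

Run:
```python
from h import *
a=robot.read_camera("side")[:,:,::-1].copy();b=robot.read_camera("top")[:,:,::-1].copy()
o=robot.get_obs();print(o["time"],o["ee_pos"],o["eef_rot"])
cv2.imwrite("pics/k4t.png",cv2.resize(b[225:285,425:505],None,fx=10,fy=10,interpolation=2))
cv2.imwrite("pics/k4s.png",cv2.resize(a[205:365,260:410],None,fx=3.7,fy=3.7,interpolation=2))
```

```text
6.7333 [ 0.50225444 -0.04131239  0.20829637] [[ 9.65385533e-02  9.95329246e-01 -1.67296462e-05]
 [ 9.95329246e-01 -9.65385528e-02  2.50413546e-05]
 [ 2.33093367e-05 -1.90689623e-05 -1.00000000e+00]]
```

View pics/k4t.png

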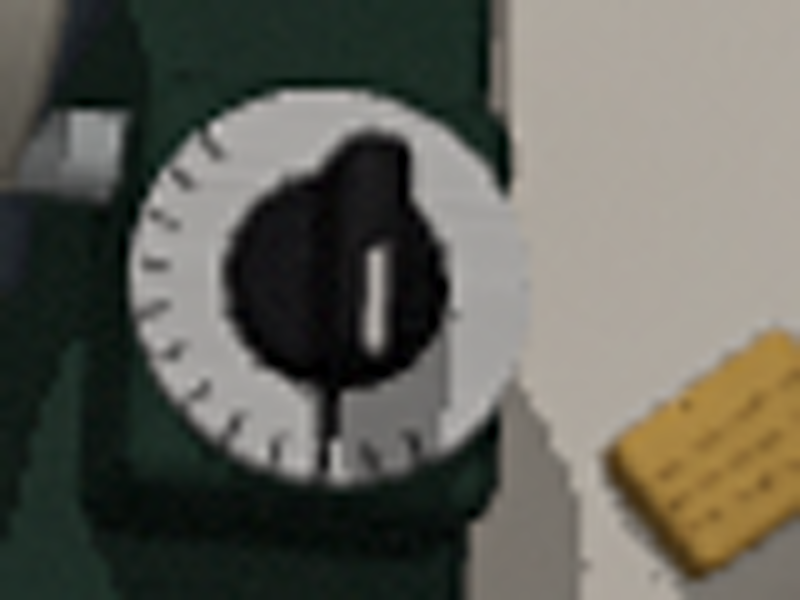

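View pics/k4s.png

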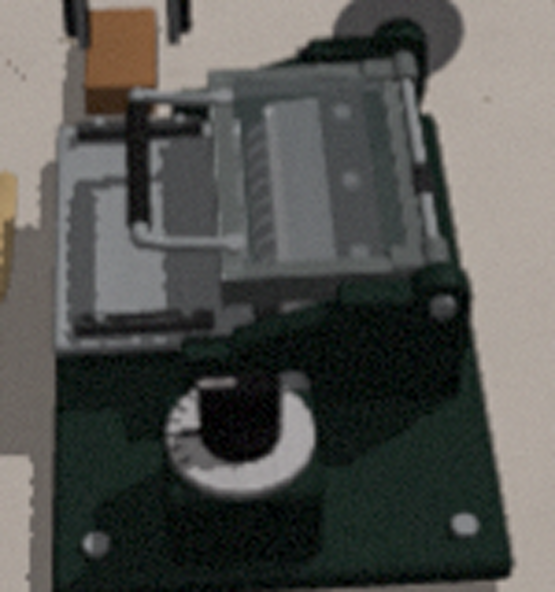

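The nose at crop (328,395) runs into the zero mark at (323,460). I'll measure the remaining angle.

Run:
```python
from h import *
im=cv2.imread("pics/k4t.png");
k=lambda x,y:(x/10+425-.45,y/10+225-.45)
g=im.min(2); m=np.zeros_like(g); m[235:365,345:405]=(g[235:365,345:405]>110)
ys,xs=np.nonzero(m); vx,vy,x0,y0=cv2.fitLine(np.c_[xs,ys].astype(np.float32),2,0,.01,.01).ravel(); s=np.sign(vy)
A=plane("top",k(x0+50*s*vx,y0+50*s*vy),.1325);B=plane("top",k(x0-50*s*vx,y0-50*s*vy),.1325);d=A-B
print("A",A,B,"dir rel -x of machine", (np.pi-.102)-np.arctan2(d[1],d[0])%(2*np.pi))
# nose & mark dark region per row
for r in range(395,480,8):
    row=g[r,295:355].astype(float); w=np.clip(130-row,0,None); print(r, 295+(w*np.arange(60)).sum()/max(w.sum(),1), w.max())
P=lambda x,y,z:plane("top",k(x,y),z)[:2]
c=np.array([.532,-.2305]);
for r in[(322,455,.091)]:
    q=P(*r)-c; print(np.linalg.norm(q),(np.pi-.102)-np.arctan2(q[1],q[0])%(2*np.pi))
```

```text
A [ 0.51246874 -0.22916737  0.1325    ] [ 0.53164029 -0.23067873  0.1325    ] dir rel -x of machine -0.023329190299857583
395 328.90317559153175 130.0
403 330.3410447761194 121.0
411 330.5421779141104 117.0
419 330.8435711560473 118.0
427 330.8953356086462 118.0
435 330.24506247480855 112.0
443 328.6316199376947 93.0
451 327.19618320610687 102.0
459 326.6424322538004 114.0
467 325.2069475240207 100.0
475 318.652706185567 72.0
0.032434915005303676 -0.0074823709669376015
```

The knob is within about 0.02 rad of zero. Now down onto the bar.

apply_moves([
  {"xyz": [0, 0, -3], "turn": [0, 0, 0]},
  {"xyz": [0, 0, -6], "turn": [0, 0, 0]},
  {"xyz": [0, 0, -7.2], "turn": [0, 0, 0]},
  {"xyz": [0, 0, -7.2], "turn": [0, 0, 0]},
  {"xyz": [0, 0, -7.2], "turn": [0, 0, 0]},
])

```text
time: 7.15
ee_pos: [0.502, -0.0413, 0.1363]
eef_rot: [[0.098, 0.995, -0.001], [0.995, -0.098, 0.0], [0.0, -0.001, -1.0]]
wrist_force: [0.2, -0.3, 1.2]
finger_gap: 0.0426
```

Run:
```python
from h import *
a=robot.read_camera("side")[:,:,::-1].copy()
o=robot.get_obs();print(o["time"],o["ee_pos"])
cv2.imwrite("pics/b1.png",cv2.resize(a[190:310,260:410],None,fx=5,fy=5,interpolation=2))
```

```text
7.2 [ 0.5027303  -0.04136955  0.13771105]
```

View pics/b1.png

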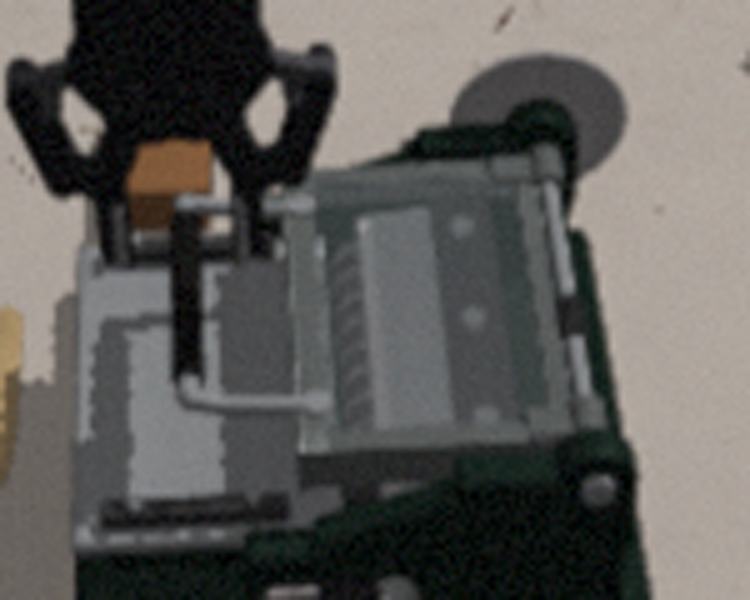

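The bar, at crop x ≈187, lies midway between the pads at 120 and 240. Descend and close.

apply_moves([
  {"xyz": [0, 0, -2], "turn": [0, 0, 0]},
  {"xyz": [0, 0, -3.5], "turn": [0, 0, 0]},
  {"xyz": [0, 0, -4.1], "turn": [0, 0, 0]},
  {"xyz": [0, 0, -4.1], "turn": [0, 0, 0]},
  {"xyz": [0, 0, -4.1], "turn": [0, 0, 0]},
])

```text
time: 7.62
ee_pos: [0.5029, -0.0414, 0.0968]
eef_rot: [[0.099, 0.995, 0.002], [0.995, -0.099, -0.0], [-0.0, 0.002, -1.0]]
wrist_force: [0.5, 0.7, -0.8]
finger_gap: 0.0426
```

apply_moves([
  {"xyz": [0, 0, 0], "turn": [0, 0, 0]},
  {"xyz": [0, 0, 0], "turn": [0, 0, 0]},
  {"xyz": [0, 0, 0], "turn": [0, 0, 0]},
  {"xyz": [0, 0, 0], "turn": [0, 0, 0]},
  {"xyz": [0, 0, 0], "turn": [0, 0, 0]},
  {"xyz": [0, 0, 0], "turn": [0, 0, 0]},
  {"xyz": [0, 0, 0], "turn": [0, 0, 0]},
  {"xyz": [0, 0, 0], "turn": [0, 0, 0]},
], grip=1)

```text
time: 8.28
ee_pos: [0.5023, -0.0413, 0.096]
eef_rot: [[0.099, 0.995, 0.001], [0.995, -0.099, -0.0], [-0.0, 0.001, -1.0]]
wrist_force: [-4.4, 0.4, 6.0]
finger_gap: 0.0122
```

Run:
```python
from h import *
a=robot.read_camera("side")[:,:,::-1].copy()
o=robot.get_obs();print(o["time"],o["ee_pos"],o["wrist_force"],o["torque"],o["finger_gap"])
cv2.imwrite("pics/b2.png",cv2.resize(a[190:310,260:410],None,fx=5,fy=5,interpolation=2))
# arc offsets, cm from now
th=np.radians(np.arange(0,61,4)); r=np.array([-.165,.008])
ex=np.array([np.cos(-.102),np.sin(-.102)])
for t in th:
    x=r[0]*np.cos(t)+r[1]*np.sin(t); z=-r[0]*np.sin(t)+r[1]*np.cos(t)
    d=x-r[0]; print(round(np.degrees(t)),np.round(100*np.r_[d*ex,z-r[1]],2))
```

```text
8.3333 [ 0.50236568 -0.04133111  0.09604955] [-4.24756183  0.62544103  5.23687873] [ 0.02120041  0.59956384 -0.05389635] 0.012026860067304527
0 [ 0. -0.  0.]
4 [ 0.1  -0.01  1.15]
8 [ 0.27 -0.03  2.29]
12 [ 0.52 -0.05  3.41]
16 [ 0.86 -0.09  4.52]
20 [ 1.26 -0.13  5.6 ]
24 [ 1.74 -0.18  6.64]
28 [ 2.29 -0.23  7.65]
32 [ 2.92 -0.3   8.62]
36 [ 3.6  -0.37  9.55]
40 [ 4.35 -0.45 10.42]
44 [ 5.16 -0.53 11.24]
48 [ 6.02 -0.62 12.  ]
52 [ 6.94 -0.71 12.69]
56 [ 7.9  -0.81 13.33]
60 [ 8.9  -0.91 13.89]
```

View pics/b2.png

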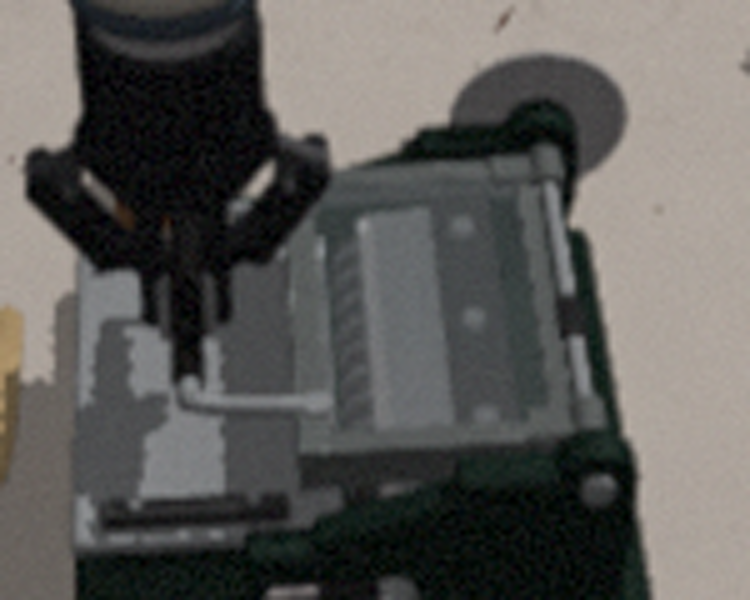

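Bar gripped, with the guard shut. Lift along the arc to 20° and check forces.

apply_moves([
  {"xyz": [0.05, 0, 0.6], "turn": [0, 0, 0]},
  {"xyz": [0.1, -0.01, 1.15], "turn": [0, 0, 0]},
  {"xyz": [0.18, -0.02, 1.7], "turn": [0, 0, 0]},
  {"xyz": [0.27, -0.03, 2.3], "turn": [0, 0, 0]},
  {"xyz": [0.39, -0.04, 2.85], "turn": [0, 0, 0]},
  {"xyz": [0.52, -0.05, 3.4], "turn": [0, 0, 0]},
  {"xyz": [0.69, -0.07, 3.95], "turn": [0, 0, 0]},
  {"xyz": [0.86, -0.09, 4.5], "turn": [0, 0, 0]},
  {"xyz": [1.06, -0.11, 5.05], "turn": [0, 0, 0]},
  {"xyz": [1.26, -0.13, 5.6], "turn": [0, 0, 0]},
  {"xyz": [1.26, -0.13, 5.6], "turn": [0, 0, 0]},
])

```text
time: 9.25
ee_pos: [0.5139, -0.0425, 0.1528]
eef_rot: [[0.099, 0.995, -0.002], [0.995, -0.099, 0.0], [-0.0, -0.003, -1.0]]
wrist_force: [-10.2, 0.1, 0.3]
finger_gap: 0.0119
```

Run:
```python
from h import *
a=robot.read_camera("side")[:,:,::-1].copy()
o=robot.get_obs();print(o["time"],o["ee_pos"],o["wrist_force"],o["torque"],o["finger_gap"])
cv2.imwrite("pics/b3.png",cv2.resize(a[150:310,240:420],None,fx=3.7,fy=3.7,interpolation=2))
```

```text
9.3 [ 0.51376399 -0.04254047  0.15240158] [-10.15748874   0.53230159  -0.50412883] [ 0.09244367  1.77204434 -0.0210891 ] 0.011950700320212991
```

View pics/b3.png

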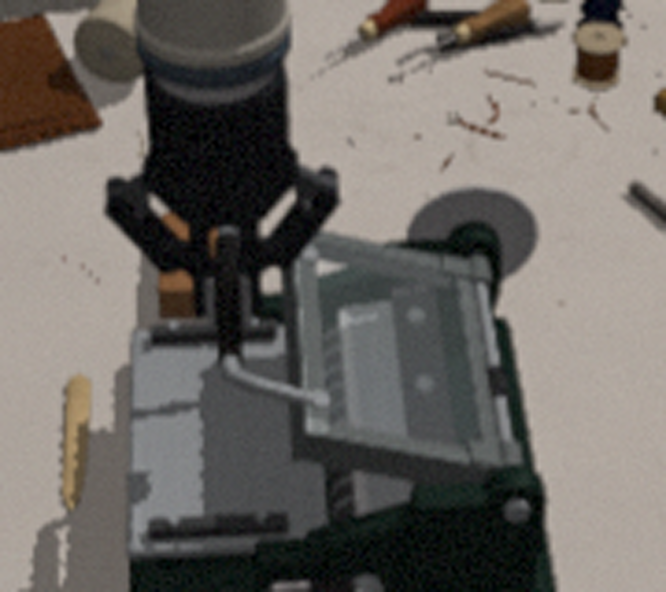

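The bar is held, the guard follows, and forces are about 10 N. Continue to 40°.

apply_moves([
  {"xyz": [0.24, -0.02, 0.52], "turn": [0, 0, 0]},
  {"xyz": [0.48, -0.05, 1.04], "turn": [0, 0, 0]},
  {"xyz": [0.75, -0.07, 1.55], "turn": [0, 0, 0]},
  {"xyz": [1.03, -0.1, 2.05], "turn": [0, 0, 0]},
  {"xyz": [1.34, -0.14, 2.54], "turn": [0, 0, 0]},
  {"xyz": [1.66, -0.17, 3.02], "turn": [0, 0, 0]},
  {"xyz": [2.0, -0.2, 3.49], "turn": [0, 0, 0]},
  {"xyz": [2.34, -0.24, 3.95], "turn": [0, 0, 0]},
  {"xyz": [2.71, -0.28, 4.39], "turn": [0, 0, 0]},
  {"xyz": [3.09, -0.32, 4.82], "turn": [0, 0, 0]},
  {"xyz": [3.09, -0.32, 4.82], "turn": [0, 0, 0]},
])

```text
time: 10.22
ee_pos: [0.5438, -0.0457, 0.2035]
eef_rot: [[0.099, 0.995, -0.003], [0.995, -0.099, -0.0], [-0.0, -0.003, -1.0]]
wrist_force: [-18.1, 1.4, 11.6]
finger_gap: 0.0116
```

Run:
```python
from h import *
a=robot.read_camera("side")[:,:,::-1].copy()
o=robot.get_obs();print(o["time"],o["ee_pos"],o["wrist_force"],o["torque"],o["finger_gap"])
cv2.imwrite("pics/b4.png",cv2.resize(a[130:310,240:420],None,fx=3.3,fy=3.3,interpolation=2))
```

```text
10.2667 [ 0.54377293 -0.04566208  0.20341351] [-18.64938001   1.64152831  12.82385346] [ 0.24162819  3.01866297 -0.01028445] 0.01178026494435187
```

View pics/b4.png

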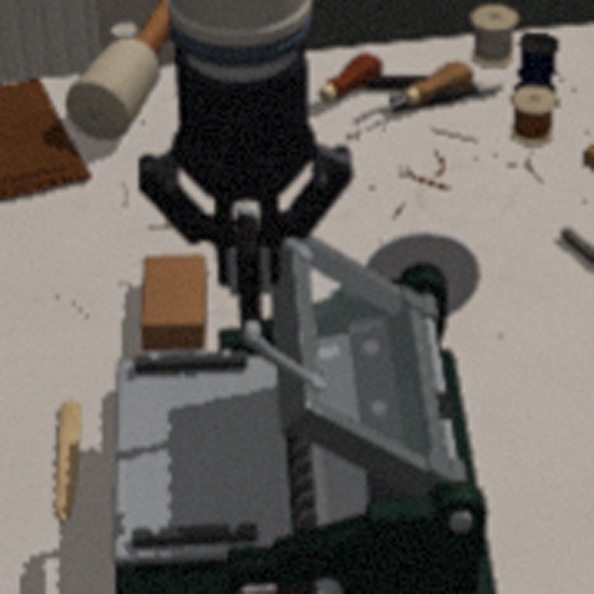

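The force points radially outward from the hinge at about 22 N, so my commanded arc is slightly too tight. I'll correct outward by 4 mm and continue to about 60°.

apply_moves([
  {"xyz": [0.2, -0.02, 0.6], "turn": [0, 0, 0]},
  {"xyz": [0.52, -0.05, 1.09], "turn": [0, 0, 0]},
  {"xyz": [0.95, -0.09, 1.49], "turn": [0, 0, 0]},
  {"xyz": [1.4, -0.14, 1.87], "turn": [0, 0, 0]},
  {"xyz": [1.86, -0.19, 2.23], "turn": [0, 0, 0]},
  {"xyz": [2.34, -0.23, 2.58], "turn": [0, 0, 0]},
  {"xyz": [2.83, -0.29, 2.92], "turn": [0, 0, 0]},
  {"xyz": [3.33, -0.34, 3.24], "turn": [0, 0, 0]},
  {"xyz": [3.84, -0.39, 3.54], "turn": [0, 0, 0]},
  {"xyz": [4.35, -0.44, 3.82], "turn": [0, 0, 0]},
  {"xyz": [4.35, -0.44, 3.82], "turn": [0, 0, 0]},
  {"xyz": [4.35, -0.44, 3.82], "turn": [0, 0, 0]},
])

```text
time: 11.27
ee_pos: [0.589, -0.0503, 0.2416]
eef_rot: [[0.099, 0.995, 0.002], [0.995, -0.099, -0.001], [-0.0, 0.002, -1.0]]
wrist_force: [-12.6, 0.0, 9.2]
finger_gap: 0.0113
```

Run:
```python
from h import *
a=robot.read_camera("side")[:,:,::-1].copy();b=robot.read_camera("top")[:,:,::-1].copy()
o=robot.get_obs();print(o["time"],o["ee_pos"],o["wrist_force"],o["torque"],o["finger_gap"],o["eef_rot"][:,2])
cv2.imwrite("pics/b5.png",cv2.resize(a[110:290,270:420],None,fx=3.3,fy=3.3,interpolation=2))
cv2.imwrite("pics/b5t.png",cv2.resize(b[150:320,280:500],None,fx=3.5,fy=3.5,interpolation=2))
cv2.imwrite("pics/b5full.png",a)
```

```text
11.3667 [ 0.58892285 -0.0503222   0.24147164] [-10.75101851   0.26907439   9.14573186] [ 9.50352170e-04  2.06032655e+00 -3.77809104e-02] 0.011761785057928763 [ 2.02866706e-03 -6.34240964e-04 -9.99997741e-01]
```

View pics/b5.png

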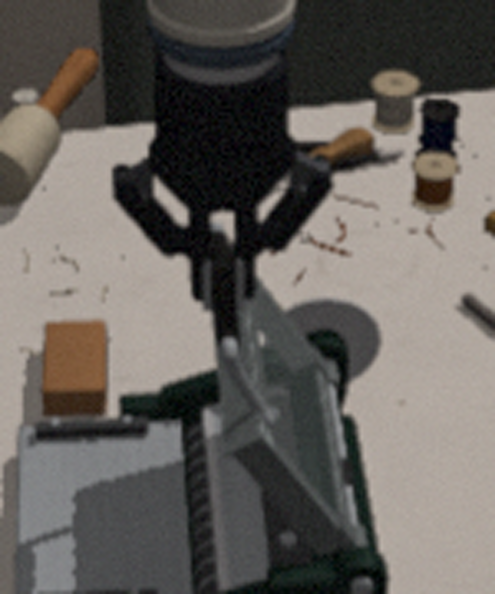

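View pics/b5t.png

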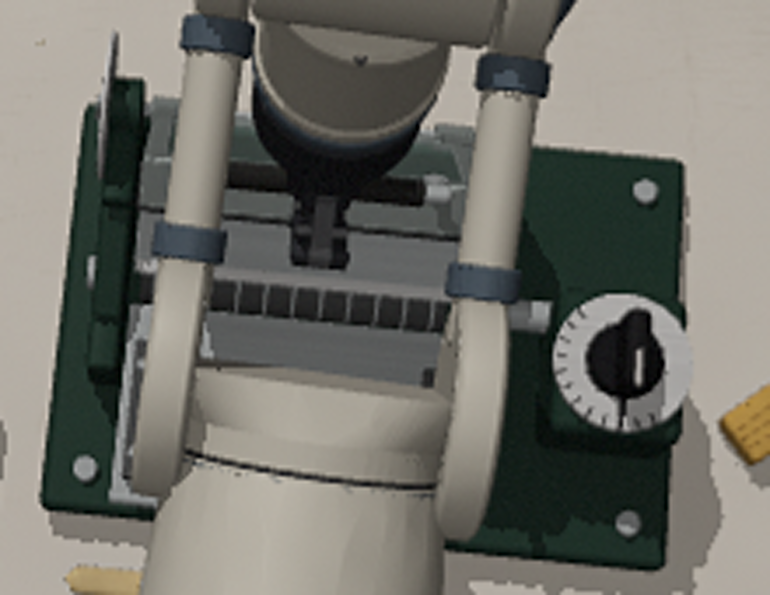

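Run:
```python
from h import *
np.set_printoptions(precision=4,suppress=True)
t=lambda x,y:(x/3.5+280-.35,y/3.5+150-.35); s=lambda x,y:(x/3.3+270-.35,y/3.3+110-.35)
for n,(p,q) in {"sleeveend":((422,192),(228,338)),"ball":((437,190),(230,346))}.items(): print(n,tri(t(*p),s(*q)))
ex=np.array([np.cos(-.102),np.sin(-.102)]);ey=np.array([-ex[1],ex[0]])
# predicted bar right end by angle, using fitted origin
O=np.array([.502,-.0415])+.07*ex
for a in (54,57,60,63,66):
    th=np.radians(a+2.78);x=.095-.1652*np.cos(th);z=.106+.1652*np.sin(th)
    P=np.r_[O+x*ex-.052*ey,z]; print(a,P,"top",(proj("top",P)[0]-[280,150]+.35)*3.5,"side",(proj("side",P)[0]-[270,110]+.35)*3.3)
P=np.r_[O-.07*ex-.052*ey,.114];print(P,"shut top",(proj("top",P)[0]-[280,165])*3.6,"side",(proj("side",P)[0]-[260,205])*3.6)
```

```text
sleeveend (array([ 0.5833, -0.1012,  0.2551]), np.float64(0.001229451945657715))
ball (array([ 0.5837, -0.1085,  0.2553]), np.float64(0.0022872846432584336))
54 [ 0.5708 -0.1008  0.2442] top [419.5014 223.965 ] side [207.8755 353.9019]
57 [ 0.5781 -0.1016  0.2487] top [421.6816 207.1101] side [220.3417 347.4243]
60 [ 0.5857 -0.1023  0.2529] top [423.8127 189.9472] side [233.2603 341.4079]
63 [ 0.5934 -0.1031  0.2567] top [425.886  172.5424] side [246.5891 335.8771]
66 [ 0.6014 -0.1039  0.26  ] top [427.8929 154.9637] side [260.2835 330.8547]
[ 0.4967 -0.0932  0.114 ] shut top [391.0933 376.3814] side [135.1636 219.1431]
```

Run:
```python
from h import *
im=cv2.imread("pics/b5t.png").max(2);
for c in (372,385,400,412): print(c,im[165:222:3,c])
s=cv2.imread("pics/b5.png").max(2)
for r in (305,315,325,335): print(r,s[r,190:262:4])
ex=np.array([np.cos(-.102),np.sin(-.102)]);ey=np.array([-ex[1],ex[0]])
O=np.array([.502,-.0415])+.07*ex
for yy in(-.03,-.04,-.05):
  for a in (57,60,63):
    th=np.radians(a+2.78);P=np.r_[O+(.095-.1652*np.cos(th))*ex+yy*ey,.106+.1652*np.sin(th)]
    print(yy,a,"top",(proj("top",P)[0]-[280,150]+.35)*3.5,"side",(proj("side",P)[0]-[270,110]+.35)*3.3)
```

```text
372 [11 15 13 10 14 16 19 17 21 23 16 14 33 84 91 88 87 89 89]
385 [11  8 19 34 33 20 18 19 19 18 19 15 14 60 84 90 89 88 87]
400 [67 67 66 69 61 26 18 16 20 19 18 18 16 23 73 89 87 88 88]
412 [64 64 62 73 77 32 13 14 16 21 25 21 14  3 72 94 90 89 86]
305 [176 178 176 131  63  48  23  12  14  18  17  25  55  69  78  85  82  76]
315 [176 173 177 180 182 150  67  17  12  14  11  22  55  82  88  92  79  79]
325 [175 177 173 176 175 152  79  18  19  15   5  21  47  76  99  93  80  81]
335 [173 176 176 179 175 174 110  22  19  45  48  34  36  66  78  86  84 118]
-0.03 57 top [376.98319044 202.78208906] side [217.86298222 323.64890514]
-0.03 60 top [379.01517383 185.61784699] side [230.58380275 317.66573473]
-0.03 63 top [381.00734534 168.21355709] side [243.70843341 312.16726723]
-0.04 57 top [397.29490581 204.74909559] side [218.9806025  334.36784029]
-0.04 60 top [399.3719229  187.58549829] side [231.79062207 328.3694211 ]
-0.04 63 top [401.40094427 170.18099636] side [245.00731711 322.85616104]
-0.05 57 top [417.61616135 206.71658222] side [220.11328235 345.23338898]
-0.05 60 top [419.73826439 189.55356963] side [233.01371172 339.21992284]
-0.05 63 top [421.80417965 172.14879386] side [246.32372098 333.69203381]
```

Vision puts the guard at about 59°, top row 192 against 187.6 predicted for 60° and side column 225 against 231. A small nudge up and back.

apply_moves([
  {"xyz": [0.12, -0.01, 0.1], "turn": [0, 0, 0]},
  {"xyz": [0.24, -0.02, 0.2], "turn": [0, 0, 0]},
  {"xyz": [0.24, -0.02, 0.2], "turn": [0, 0, 0]},
  {"xyz": [0.24, -0.02, 0.2], "turn": [0, 0, 0]},
  {"xyz": [0.24, -0.02, 0.2], "turn": [0, 0, 0]},
  {"xyz": [0.24, -0.02, 0.2], "turn": [0, 0, 0]},
])

```text
time: 11.87
ee_pos: [0.5911, -0.0505, 0.2427]
eef_rot: [[0.099, 0.995, 0.001], [0.995, -0.099, -0.001], [-0.001, 0.001, -1.0]]
wrist_force: [-10.2, 0.3, 7.1]
finger_gap: 0.0116
```

Run:
```python
from h import *
a=robot.read_camera("side")[:,:,::-1].copy();b=robot.read_camera("top")[:,:,::-1].copy()
o=robot.get_obs();print(o["time"],o["ee_pos"],o["wrist_force"],o["finger_gap"],o["qvel"])
S=cv2.resize(a[110:290,270:420],None,fx=3.3,fy=3.3,interpolation=2);T=cv2.resize(b[150:320,280:500],None,fx=3.5,fy=3.5,interpolation=2)
cv2.imwrite("pics/b6.png",S);cv2.imwrite("pics/b6t.png",T);cv2.imwrite("pics/b6full.png",b)
def ctr(v,lo):
    d=np.nonzero(v<45)[0]; return lo+d[0],lo+d[-1]
for c in(400,412):print(c,ctr(T.max(2)[165:215,c],165))
for r in(310,315,320,325):print(r,ctr(S.max(2)[r,200:255],200))
```

```text
11.9667 [ 0.5910984  -0.05051323  0.24269233] [-9.0037735  -0.0344218   7.32530218] 0.0119930425207831 [-0.00023594  0.00015032  0.00019505  0.00014878  0.00110972  0.00022944]
400 (np.int64(172), np.int64(199))
412 (np.int64(174), np.int64(200))
310 (np.int64(217), np.int64(239))
315 (np.int64(218), np.int64(240))
320 (np.int64(219), np.int64(241))
325 (np.int64(219), np.int64(241))
```

View pics/b6.png

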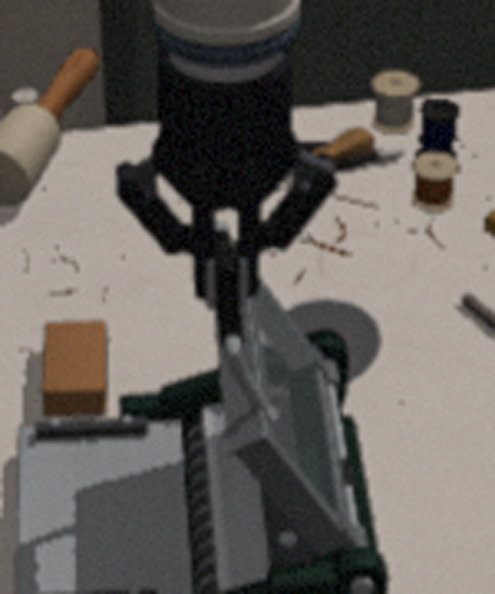

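View pics/b6full.png

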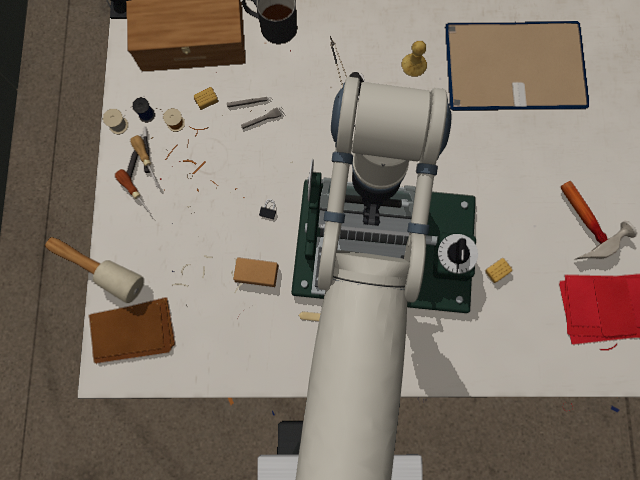

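Now top gives 60.3° and side 59.7°. The bystanders and knob are unchanged and the arm is still. Handing in.

Run:
```python
from cell import robot
print(robot.hand_in()); o=robot.get_obs(); print(o["time"],o["ee_pos"])
```

```text
the job is handed in; nothing more can be done
None
the job is handed in; nothing more can be done
```

The job is handed in: the setting knob stands at the zero mark and the guard is held open in the gripper at about 60°. The clock read about 12 s of the 51 s allowed.

- **Knob:** with the guard shut, I turned it counter-clockwise by 0.88 rad and let go. The nose lay on the long zero mark. The white line suggested up to about 0.02 rad past zero, while the gripper angle put it within 0.003 rad. I left it there.
- **Guard:** I gripped the bar and lifted it along its arc, then corrected about 1° after a first reading of 59°. The last pictures gave 60.3° from the top camera and 59.7° from the side camera.
- **Arc mismatch:** partway up, the bar pushed outward on the tool with up to about 22 N, because my commanded arc was slightly too tight. I moved it outward. About 12 N was left at the end, and I did not find the cause.
- **Bystanders:** the sanding block, clip and wax had not moved in the last top picture. I made no contact with the bone folder, but the arm hid part of it in that view.

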